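Load the clipper battery dock and click its slide cover shut

TASK

Put the blue battery pack with the yellow rib into the open bay of the grey battery dock, flat on the bay floor, and let go of it. Then slide the dock's white cover along its rails over the pack until its orange tab snaps past the steel ledge and drops down behind it, feeling for the click and pushing gently: never force the cover. Leave the other grooming tools where they lie.

Things in the scene. Friction and masses are not known exactly. Their poses are not given: they have to be found in the camera images.
- dock: Grey battery dock fixed on the white mat; rails run along its x axis, +x is the way the cover closes, z up. Origin on its underside; it spans x -145 to 138, y -55 to 55, z 0 to 53 mm. The cover runs on side ledges at z 43 mm under black lips (z 49.5 to 53 mm) whose gap is 76 mm wide (y -38 to 38). The cover must never press on the dock with over 25 N, summed over its contacts (pushing the fin with 11 N is safe).
- bay (a point): Middle of the floor of the dock's open bay, at dock x 30, y 0, z 4 mm. The bay is 60 mm (dock x) by 72 mm (dock y) inside; its side walls rise to the cover's ledges. Site axes as the dock's.
- deck (a point): Point on the dock's deck beyond the bay, dock x 107, y 0, z 38 mm. Here a steel strike 40 mm wide is bolted on in slots: a ramp 10 mm long rising 4 mm to a flat ledge 21 mm long (top dock z 45 mm), a drop behind it, then a steel end stop (top z 53 mm). The back of the ledge lies anywhere from dock x 93 to 121 mm, set differently in each dock, so home must be felt. Pushing does not move it.
- cover: White slide cover, plate 108 (x) x 84 x 5 mm, captive in the dock's rails with about 1 mm play, axes as the dock's. Origin: centre of the plate's underside, at dock x -88 to -78 mm at the start, y 0, z 43 mm; fully home at x 20 to 50 mm. Slides with under 3 N; the ramp and ledge take up to 7 N for 31 mm, then it clicks down; about 2 mm on it meets the hard end stop: fully home.
- fin (a point): Middle of the top of the blue upright fin on the cover, to push or pinch: 14 mm (x) by 40 mm (y), 24 mm high above the plate; at cover x -40, y 0, z 29 mm.
- tab_barb (a point): Middle of the round barb (6 mm diameter, 24 mm wide) under the orange springy tab, a tongue 42 mm long and 24 mm wide, rooted in a notch (16 mm deep, 44 mm wide) of the cover's front (+x) edge. At rest at cover x 76, z 1 mm (dock z 44 mm). It lifts 4 mm on the ledge and drops back to dock z 44 mm once snapped behind it, then 3 to 5 mm beyond the back of the ledge.
- pack: Battery pack, 110 to 225 g: blue block 54 (x) x 66 (y) x 16 mm with a yellow rib on top, 32 mm (x), 10 mm thick (y), 18 mm high, 34 mm over all. Origin: centre of underside. Starts flat on the 3 mm mat, rib up. Fits the bay with its x along the dock's x, either way round, 3 mm clearance. Pinch the rib; in the bay there are 31 mm free beside each face of it: open the fingers only a little.
- brush: Slicker brush, black handle, steel bristle pad, 160 x 45 x 24 mm, lying on the mat next to the pack (the two may swap places); bystander. Origin under its middle, x along its length.
- shears: Steel grooming shears, 165 mm long, on the mat; bystander. Origin under the pivot.
- comb: Metal comb 160 mm long on the mat; bystander. Origin under its middle.
- nail_pliers: Nail pliers with red handles, 145 mm long, on the mat; bystander. Origin under the pivot.
- clipper: Black cordless clipper 160 x 44 x 36 mm on the steel table; bystander. Origin under its middle.
- tin: Metal tin box 89 x 124 x 59 mm on the steel table; bystander. Origin under its middle.
Not all that is in view belongs to the job. What is meant by the cover is not brown or red, and is the smaller of those in its own colour.

How it is judged:
By the outcome, as a careful person would: the job done as asked, in the order asked, and still so for the second after the job is handed in, with the robot touching nothing.
It also fails if it takes over 53 s, if anything falls off the work surface, if the arm or the gripper's body presses on something with over 40 N, if the wrist force passes 120 N, or if a joint passes its speed limit or range.

ROBOT

A 7-joint arm with a two-finger parallel gripper is mounted at the origin on the work surface. World frame = base frame: x ahead of the robot, y to its left, z up, the work surface at z = 0. Lengths are in m, angles in rad, forces in N, time in s.
With the tool pointing down it reaches from about 0.4 to 0.85 m from the base axis. Payload 6.9 kg.
Tool frame: the origin (TCP) lies on the centre line of the jaws, within the pads' length; the fingertips stand 22 mm ahead of it and the grasp point (between the pads) lies 3 mm ahead of it (manip.tips_ahead is the distance from the TCP to the fingertips, in m); z points along the fingers, x is the direction in which the jaws open and shut, and the axes are right-handed (so a half turn about z gives the same grasp; the last joint's range is limited). The gripper opens to 85 mm and grips with 20 to 120 N. Pads are 22 mm wide; open, the fingers measure 114 mm over their backs; the gripper's body (76 mm by 85 mm) begins 54 mm behind the grasp point. The pads swing forward as they close: fully open they stand 13 mm farther back than shut.
Start: joints at [-1.206, 0.507, -0.238, 1.5, 0.126, 1.149, -0.155], TCP at [0.16, 0.604, 0.253] pointing down, gripper open.
Joint ranges: [-3.08, 3.08], [-0.24, 2.05], [-1.43, 1.35], [0, 2.5], [-1.52, 4.66], [0.17, 1.96], [-2.89, 2.89]. Speed limits (rad/s): [2.39, 2.39, 3.14, 3.14, 3.14, 3.14, 3.14].

INTERFACE

Orientations are given as a unit quaternion [x, y, z, w].
In Python, from rig import manip gives the robot as it stands.
- The arm moves only by the tool drive_tool, never from a script. Its argument "targets" is a list of rows, each a list of 7 numbers: the shift along the world's x, y, z in m, then the turn, a rotation vector about the world's x, y, z in degrees, then the gripper's target within -1 to 1 (shut at 1, half-way at 0, fully open at -1). A call has 1 to 12 rows; each row shifts and turns the commanded pose from where the row before left it; what a row does not reach is not made up. A row lasts 1/10 s, in which the tool goes at most 50 mm and 8.59 degrees, less where a joint would pass 70% of its speed; a pose out of reach is approached as far as the arm can. A call with a gripper value outside its range is refused whole. The fingers move at their own pace and stop on an object; "force" is the grip in N (left out, the last holds). Time passes only in rows, so rows that do not move let the fingers close. It gives the time, the measured TCP pose, the force and the opening at its end, in the units of the state.
- manip.get_obs(): the state, without advancing time (a new reading comes with each control period).
- manip.get_image(name): name is "scene" or "top"; returns (picture, depth): 384x512x3 uint8, red, green, blue; 384x512 float32, m along the optical axis (not along the pixel's ray), 0 where there is no reading.
- manip.calibration(name): a dict with "fx", "fy", "cx", "cy" (pixels), "R" (3x3) and "t" (3): a world point X has camera coordinates R X + t. Camera axes: x right, y down, z forward; pixel columns grow to the right and rows downward; lengths in m; the calibration is good to about 2 mm. A picture is of the moment at which its call begins. calibration takes no time and is no camera call.
- manip.job_done(): hands the job in, once; it reports no verdict.
The state is a dict: "clock": time; "joints": joint angles; "qvel": joint speeds; "joint_torque": joint torques, N m; "eef_pos": TCP position; "ee_rot": TCP orientation; "ft_force": force on the tool from outside, world axes, zero at the start; "wrist_torque": the same for the moment, N m; "opening": finger opening in m.
Only numpy, scipy, OpenCV 4.12 (cv2) and the standard library are available. Lean on these libraries where they do the work, as an engineer would, in place of code of your own. Each camera call takes 0.05 s, during which the arm holds its last target. There are 200 camera calls.

## Working session

There is one attempt and no reset: what is moved stays moved. The work goes in short steps, Python scripts to look and compute and a tool call to move; the robot and the scene stay as the last step left them, time stands still between calls to the robot, and variables do not carry over. Pictures are saved under pics/ and viewed, about 8 in all and at most 12, crops included, and the job is handed in when it is done.

Besides the shell and the picture viewer there is one more tool, called after ">>>" as a command line: name --pt "numbers of a row" for each row, then --argument value for the rest. drive_tool: Moves the arm, as the interface text tells. Its arguments: {"type":"object","properties":{"targets":{"type":"array","items":{"type":"array","items":{"type":"number"}}},"force":{"type":"number"}},"required":["targets"]}

```bash
mkdir -p pics; ls; cat > h.py <<'E'
import numpy as np, cv2
from rig import manip
def snap(n,name):
    im,d=manip.get_image(n); cv2.imwrite(f'pics/{name}.png',im[:,:,::-1]); np.save(f'pics/{name}.npy',d); return im,d
def world(n,d,u,v,r=1):
    c=manip.calibration(n); p=d[v-r:v+r+1,u-r:u+r+1]; z=np.median(p[p>0])
    X=np.array([(u-c['cx'])*z/c['fx'],(v-c['cy'])*z/c['fy'],z]); return np.array(c['R']).T@(X-np.array(c['t']))
def cloud(n,d):
    c=manip.calibration(n); v,u=np.mgrid[:384,:512]; X=np.stack([(u-c['cx'])*d/c['fx'],(v-c['cy'])*d/c['fy'],d],-1)
    return (X-np.array(c['t']))@np.array(c['R'])
E
python3 - <<'E'
from h import *
a,_=snap('scene','s0'); b,_=snap('top','t0')
cv2.imwrite('pics/t0x.png',cv2.resize(b[:,:,::-1],(800,600),interpolation=cv2.INTER_CUBIC))
o=manip.get_obs(); print(o['eef_pos'],o['ee_rot'],o['ft_force'],o['opening'],manip.tips_ahead)
E
```

```text
pics
[0.15991826 0.60376303 0.25250585] [ 7.92454980e-01  6.09929850e-01 -6.53405831e-04  5.06765946e-04] [-0.12958638  0.09800144  0.05876359] 0.08548111863629197 0.022
```

View pics/t0x.png

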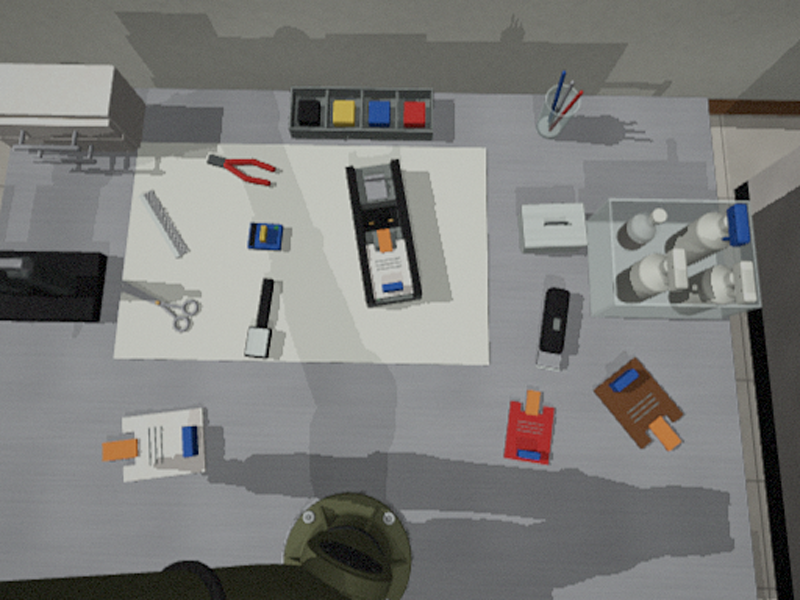

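View pics/s0.png

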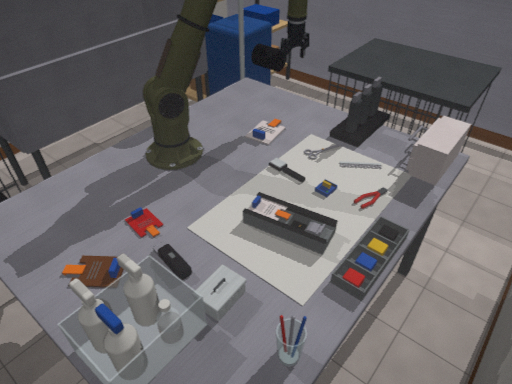

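The top picture shows the robot at the bottom. The dock is at about (383,232), with its rails running up the picture and the white cover at its lower end. The pack is at (266,236), with the brush just below it. Next I'll enlarge this area.

```bash
python3 - <<'E'
from h import *
b=cv2.imread('pics/t0.png'); d=np.load('pics/t0.npy')
c=b[95:205,150:280]; cv2.imwrite('pics/c0.png',cv2.resize(c,None,fx=5.4,fy=5.4,interpolation=cv2.INTER_CUBIC))
P=cloud('top',d)
z=P[...,2]
# pack block: blue pixels & height
roi=np.zeros_like(z,bool); roi[138:165,155:186]=1
m=roi&(z>0.012)
for lo,hi in((.012,.026),(.03,.045)):
    q=P[roi&(z>lo)&(z<hi)]; print(len(q), np.median(q,0), cv2.minAreaRect((q[:,:2]*1000).astype(np.float32)))
roi[:]=0; roi[95:205,215:280]=1
for lo,hi in((.03,.065),(.05,.062),(.065,.09)):
    q=P[roi&(z>lo)&(z<hi)]; print(lo,len(q), np.median(q,0), cv2.minAreaRect((q[:,:2]*1000).astype(np.float32)))
print(world('top',d,200,200))
E
```

```text
315 [0.60823771 0.18636347 0.01858829] ((610.548095703125, 191.00877380371094), (67.45001983642578, 55.10322570800781), 86.70161437988281)
36 [0.60823102 0.18998901 0.03636597] ((609.5238647460938, 190.92588806152344), (31.706436157226562, 9.644477844238281), 0.9191402196884155)
0.03 2707 [ 0.59500123 -0.05089438  0.05138235] ((617.0321044921875, -49.25251770019531), (284.19830322265625, 110.15629577636719), 10.328512191772461)
0.05 1581 [ 0.57538968 -0.05569572  0.05418932] ((617.1197509765625, -49.236541748046875), (284.02008056640625, 110.15629577636719), 10.328512191772461)
0.065 70 [ 0.49799175 -0.07059005  0.07372678] ((498.4465637207031, -70.4921875), (14.496135711669922, 39.34206771850586), 9.940298080444336)
[0.45740785 0.08719542 0.00311857]
```

View pics/c0.png

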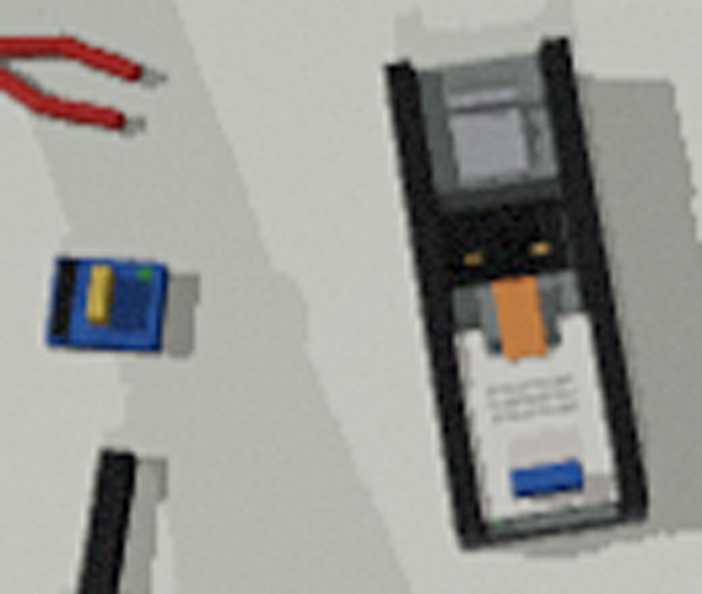

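The crop shows the dock at yaw about 10°, with the open black bay at (505,240) and the cover's fin at (547,478). The pack is at (107,305), at yaw about -3°, with its rib pointing up the picture. I'll move above the pack now.

>>> drive_tool --pt "0.03 -0.0275 0 0 0 1 0" --pt "0.03 -0.0275 0 0 0 1 0" --pt "0.03 -0.0275 0 0 0 1 0" --pt "0.03 -0.0275 0 0 0 1 0" --pt "0.03 -0.0275 0 0 0 1 0" --pt "0.03 -0.0275 0 0 0 1 0" --pt "0.03 -0.0275 0 0 0 1 0" --pt "0.03 -0.0275 0 0 0 1 0" --pt "0.03 -0.0275 0 0 0 1 0" --pt "0.03 -0.0275 0 0 0 1 0" --pt "0.03 -0.0275 0 0 0 1 0" --pt "0.03 -0.0275 0 0 0 1 0" --force 30

```text
clock: 1.3
eef_pos: [0.5208, 0.2727, 0.253]
ee_rot: [0.724, 0.69, -0.0, -0.0]
ft_force: [1.1, -0.1, 0.3]
opening: 0.0429
```

>>> drive_tool --pt "0.03 -0.027 0 0 0 0 0" --pt "0.03 -0.027 -0.02 0 0 0 0" --pt "0.02 -0.02 -0.03 0 0 0 0" --pt "0.0098 -0.0077 -0.04 0 0 0 0" --pt "0 0 -0.04 0 0 0 0" --pt "0 0 -0.02 0 0 0 0" --pt "0 0 0 0 0 0 0"

```text
clock: 2.0
eef_pos: [0.6075, 0.1915, 0.0994]
ee_rot: [0.724, 0.689, -0.003, -0.002]
ft_force: [-0.0, 0.9, 0.1]
opening: 0.0431
```

```bash
python3 - <<'E'
from h import *
b,d=snap('top','t1'); a,_=snap('scene','s1')
x=cv2.resize(b[120:175,145:210,::-1],None,fx=8,fy=8,interpolation=cv2.INTER_CUBIC)
y=cv2.resize(a[155:225,290:370,::-1],None,fx=440/70,fy=440/70,interpolation=cv2.INTER_CUBIC)
cv2.imwrite('pics/c1.png',np.hstack([cv2.resize(x,(400,340)),cv2.resize(y,(390,340))]))
P=cloud('top',np.load('pics/t0.npy')); z=P[...,2]
for (r,c) in ((slice(138,165),slice(155,186)),):
    Q=P[r,c].reshape(-1,3); 
    q=Q[(Q[:,2]>.014)]; h=q[:,:2]*1000
    # min area over angle using robust percentile extents
    best=[]
    for t in np.arange(-10,8,.5):
        R=np.array([[np.cos(np.radians(t)),np.sin(np.radians(t))],[-np.sin(np.radians(t)),np.cos(np.radians(t))]])
        g=h@R.T; e=np.percentile(g,98.5,0)-np.percentile(g,1.5,0); best.append((e.prod(),t,*e))
    print(sorted(best)[:5])
E
```

```text
[(np.float64(3412.9367303335675), np.float64(-4.5), np.float64(52.86865847249453), np.float64(64.55500912906999)), (np.float64(3414.0134412410707), np.float64(-3.5), np.float64(52.90802125322932), np.float64(64.52733178020131)), (np.float64(3414.7653061963083), np.float64(-1.5), np.float64(52.791218856481464), np.float64(64.6843429677142)), (np.float64(3414.9644422164656), np.float64(-3.0), np.float64(52.92232267357497), np.float64(64.52786404103946)), (np.float64(3414.964553163662), np.float64(-2.0), np.float64(52.87714181715364), np.float64(64.58300195143732))]
```

>>> drive_tool --pt "0.002 -0.0005 -0.015 0 0 0 0.2" --pt "0.001 0 -0.015 0 0 0 0.2" --pt "0 0 -0.012 0 0 0 0.2" --pt "0 0 -0.006 0 0 0 0.2" --pt "0 0 0 0 0 0 0.2" --pt "0 0 0 0 0 0 0.2"

```text
clock: 2.7
eef_pos: [0.6128, 0.1921, 0.0553]
ee_rot: [0.724, 0.689, -0.0, -0.0]
ft_force: [0.2, 0.3, 0.3]
opening: 0.0341
```

```bash
python3 - <<'E'
from h import *
o=manip.get_obs(); print(o['eef_pos'],o['ee_rot'],o['ft_force'])
a,d=snap('scene','s2'); b,_=snap('top','t2')
y=cv2.resize(a[155:225,290:370,::-1],(400,350),interpolation=cv2.INTER_CUBIC)
x=cv2.resize(b[120:190,140:220,::-1],(400,350),interpolation=cv2.INTER_CUBIC)
cv2.imwrite('pics/c2.png',np.hstack([x,y]))
E
```

```text
[0.61284125 0.19207904 0.0553044 ] [ 7.24325596e-01  6.89458071e-01 -3.24071453e-06 -1.17668673e-05] [0.22632924 0.34816772 0.3029602 ]
```

View pics/c2.png

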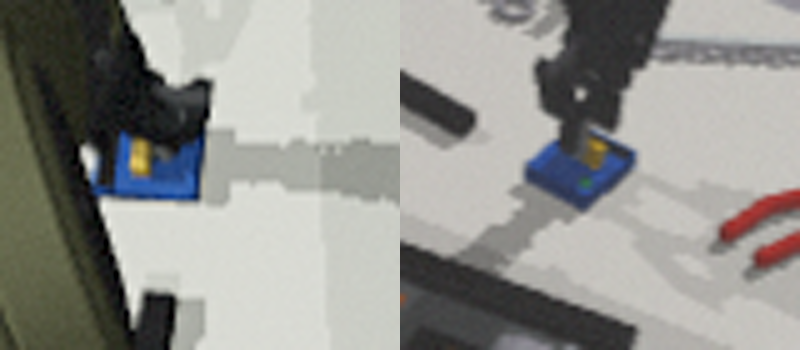

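The fingers straddle the rib. The left half shows the rib at (142,157) and the right half at (592,152), with a finger in front of it. Next I'll correct by 2.5 mm, lower and close.

>>> drive_tool --pt "-0.0025 -0.001 -0.005 0 0 0 0.3" --pt "0 0 -0.0045 0 0 0 0.4" --pt "0 0 0 0 0 0 0.5" --pt "0 0 0 0 0 0 0.7" --pt "0 0 0 0 0 0 0.9" --pt "0 0 0 0 0 0 1" --pt "0 0 0 0 0 0 1" --pt "0 0 0 0 0 0 1" --force 40

```text
clock: 3.6
eef_pos: [0.6103, 0.191, 0.0458]
ee_rot: [0.724, 0.689, 0.0, 0.0]
ft_force: [-1.1, -0.4, -0.5]
opening: 0.0088
```

>>> drive_tool --pt "0 0 0.02 0 0 0 1" --pt "0 0 0.03 0 0 0 1" --pt "0.001 -0.005 0.03 0 0 0 1" --pt "0.004 -0.02 0.01 0 0 1 1" --pt "0.005 -0.03 0 0 0 2 1" --pt "0.005 -0.03 0 0 0 2 1" --pt "0.005 -0.03 0 0 0 2 1" --pt "0.005 -0.03 0 0 0 2 1" --pt "0.005 -0.03 0 0 0 2 1" --pt "0.005 -0.03 0 0 0 1 1" --pt "0.005 -0.029 0 0 0 1 1" --pt "0 0 0 0 0 0 1"

```text
clock: 4.8
eef_pos: [0.6503, -0.05, 0.1352]
ee_rot: [0.644, 0.765, -0.002, 0.001]
ft_force: [-0.6, -0.3, -2.3]
opening: 0.0088
```

```bash
python3 - <<'E'
from h import *
a,d=snap('scene','s3'); b,e=snap('top','t3')
o=manip.get_obs(); print(o['eef_pos'],o['ee_rot'],o['ft_force'],o['opening'])
x=cv2.resize(b[90:200,200:300,::-1],(400,440),interpolation=cv2.INTER_CUBIC)
y=cv2.resize(a[150:260,230:330,::-1],(400,440),interpolation=cv2.INTER_CUBIC)
cv2.imwrite('pics/c3.png',np.hstack([x,y]))
E
```

```text
[ 0.65003404 -0.04398869  0.13541106] [ 6.42488033e-01  7.66295647e-01 -1.79774833e-04 -2.76808397e-04] [ 0.25282123 -0.12063324 -1.42092055] 0.008773378644114772
```

View pics/c3.png

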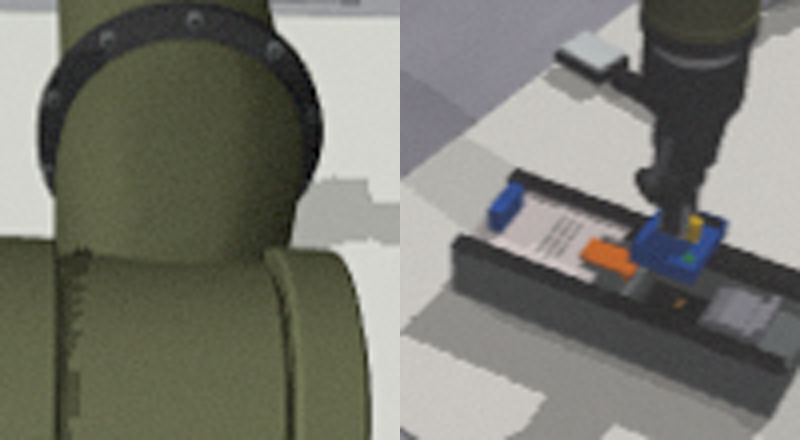

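The pack (685,250 in the right half) hangs level above the bay, lined up with the rails. I'll lower it in stages and watch the force.

>>> drive_tool --pt "0 0.0008 -0.015 0 0 0 1" --pt "0 0 -0.015 0 0 0 1" --pt "0 0 -0.008 0 0 0 1" --pt "0 0 -0.006 0 0 0 1" --pt "0 0 -0.006 0 0 0 1" --pt "0 0 0 0 0 0 1"

```text
clock: 5.5
eef_pos: [0.6514, -0.0442, 0.0905]
ee_rot: [0.642, 0.767, 0.0, 0.003]
ft_force: [-10.3, -8.3, 33.2]
opening: 0.0088
```

>>> drive_tool --pt "0 0 -0.004 0 0 0 1" --pt "0 0 -0.004 0 0 0 1" --pt "0 0 -0.004 0 0 0 1" --pt "0 0 -0.004 0 0 0 1" --pt "0 0 0 0 0 0 1"

```text
clock: 6.0
eef_pos: [0.648, -0.0434, 0.0725]
ee_rot: [0.642, 0.767, -0.002, -0.0]
ft_force: [-16.1, -5.9, 25.6]
opening: 0.0087
```

It made contact, so I'm stopping to look.

```bash
python3 - <<'E'
from h import *
a,d=snap('scene','s4')
o=manip.get_obs(); print(o['eef_pos'],o['ee_rot'],o['ft_force'],o['wrist_torque'],o['opening'])
cv2.imwrite('pics/c4.png',cv2.resize(a[175:245,255:355,::-1],(800,560),interpolation=cv2.INTER_CUBIC))
P=cloud('scene',d); z=P[...,2]; r=a.astype(int)
m=(r[...,2]>r[...,0]+40)&(r[...,2]>80); m[:175]=0;m[245:]=0;m[:,:275]=0;m[:,350:]=0
R=np.array([[.984,.179],[-.179,.984]])
q=P[m]; print(len(q)); g=(q[:,:2]-[.6204,-.0486])@R.T
h=np.c_[g,q[:,2]]*1000; print(np.percentile(h,[1,10,50,90,99],axis=0).round(1))
y=(r[...,0]>150)&(r[...,1]>110)&(r[...,2]<90);y[:175]=0;y[245:]=0;y[:,:290]=0;y[:,350:]=0
q=P[y];h=np.c_[(q[:,:2]-[.6204,-.0486])@R.T,q[:,2]]*1000;print(len(h),np.percentile(h,[1,50,99],axis=0).round(1))
E
```

```text
[ 0.64803117 -0.04341961  0.07250653] [ 6.41905666e-01  7.66780501e-01 -2.17088330e-03 -2.58711576e-04] [-15.13560794  -4.95750234  26.00731277] [-0.98148795  2.79066289 -0.08520984] 0.008464668960555463
133
[[  1.6 -33.7  33.2]
 [ 11.5 -29.1  42.3]
 [ 47.6 -13.   50.3]
 [ 58.1  13.4  53.9]
 [ 60.   27.5  57.1]]
1 [[37.7  1.6 68.7]
 [37.7  1.6 68.7]
 [37.7  1.6 68.7]]
```

View pics/c4.png

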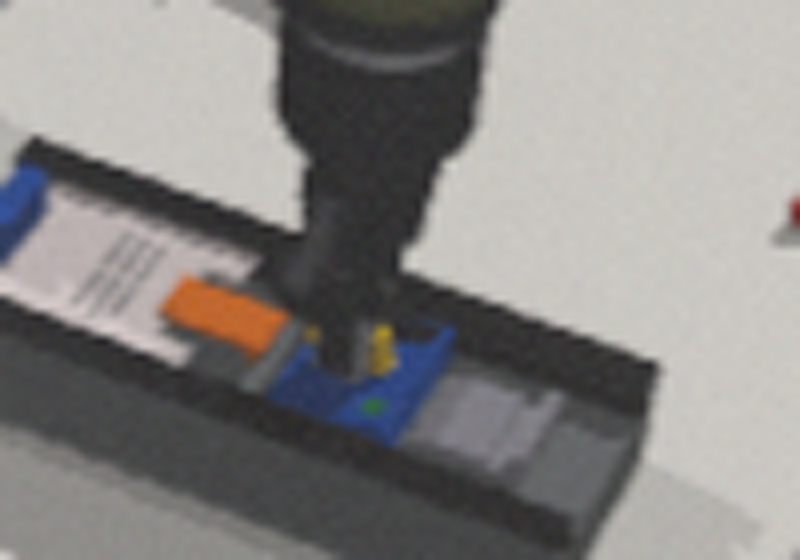

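The pack tilted in the grip: its +x edge (about 450,330 to 385,440) is caught on the deck side while the rear dropped into the bay. I'll lift it out and measure how it sits in the grip.

>>> drive_tool --pt "0 0 0.005 0 0 0 1" --pt "0 0 0.01 0 0 0 1" --pt "0 0 0.02 0 0 0 1" --pt "0 0 0.025 0 0 0 1" --pt "0 0 0 0 0 0 1"

```text
clock: 6.55
eef_pos: [0.6527, -0.0406, 0.1334]
ee_rot: [0.641, 0.767, 0.003, 0.002]
ft_force: [0.6, 0.4, -1.0]
opening: 0.0088
```

```bash
python3 - <<'E'
from h import *
a,d=snap('scene','s5')
o=manip.get_obs(); print(o['eef_pos'],o['ee_rot'],o['ft_force'],o['wrist_torque'],o['opening'])
cv2.imwrite('pics/c5.png',cv2.resize(a[150:245,240:355,::-1],(726,600),interpolation=cv2.INTER_CUBIC))
R=np.array([[.984,.179],[-.179,.984]])
def an(a,d):
    P=cloud('scene',d); r=a.astype(int)
    m=(r[...,2]>r[...,0]+40)&(r[...,2]>70); m[:150]=0;m[250:]=0;m[:,:280]=0;m[:,350:]=0
    q=P[m]; h=np.c_[(q[:,:2]-[.6204,-.0486])@R.T,q[:,2]]*1000; 
    h=h[h[:,2]>30]; print(len(h),np.percentile(h,[2,50,98],axis=0).round(1).tolist())
    # plane fit of top
    t=h[h[:,2]>0]; A=np.c_[t[:,:2],np.ones(len(t))]; w=np.ones(len(t))
    for _ in range(15):
        c=np.linalg.lstsq(A*w[:,None],t[:,2]*w,rcond=None)[0]; e=t[:,2]-A@c; w=1/(1+(e/1.0)**2)
    inl=abs(e)<2; print('plane',c.round(3),inl.sum(),np.percentile(t[inl],[2,98],axis=0).round(1).tolist())
an(a,d)
an(cv2.imread('pics/s3.png')[:,:,::-1],np.load('pics/s3.npy'))
E
```

```text
[ 0.65164574 -0.04083913  0.13150919] [0.64118148 0.76738666 0.00163    0.00116897] [-0.25085863 -0.2495804  -1.9821262 ] [-0.0380653   0.02562698  0.00073456] 0.00885225582502477
177 [[11.6, -31.7, 96.4], [47.9, -17.1, 108.7], [65.3, 28.1, 116.0]]
plane [ 0.556 -0.445 79.643] 32 [[3.6, -29.7, 81.3], [63.8, 26.3, 115.2]]
183 [[-17.5, -40.3, 54.6], [33.7, -26.9, 106.4], [58.0, 35.6, 109.3]]
plane [ 0.368 -0.643 78.193] 21 [[-11.5, -38.3, 68.4], [56.8, 17.7, 109.5]]
```

View pics/c5.png

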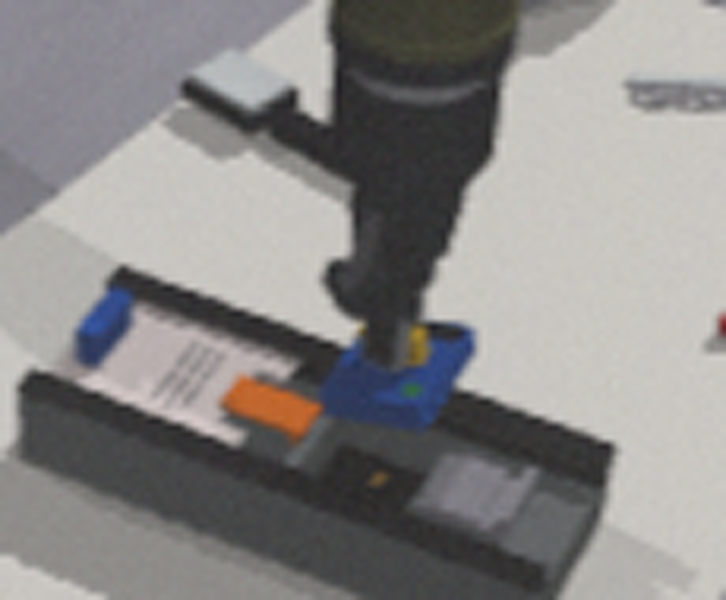

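```bash
python3 - <<'E'
from h import *
P=cloud('top',np.load('pics/t0.npy'))[95:205,210:285].reshape(-1,3)
R=np.array([[.984,.179],[-.179,.984]])
h=np.c_[(P[:,:2]-[.6204,-.0486])@R.T,P[:,2]]*1000
for ylo,yhi in((-28,-20),(-4,4),(20,28)):
    q=h[(h[:,1]>ylo)&(h[:,1]<yhi)]; q=q[np.argsort(q[:,0])]
    print(ylo,' '.join(f'{x:.0f}:{z:.0f}' for x,_,z in q if -20<x<140))
print('across bay'); q=h[(h[:,0]>20)&(h[:,0]<40)]; q=q[np.argsort(q[:,1])]; print(' '.join(f'{y:.0f}:{z:.0f}' for _,y,z in q[::3]))
E
```

```text
-28 -19:38 -17:40 -17:38 -16:40 -14:40 -14:41 -11:41 -10:40 -8:44 -6:39 -5:43 -4:41 -3:39 -1:43 -1:40 0:39 14:9 15:2 17:6 18:8 18:5 21:8 21:8 21:5 23:8 25:6 25:6 27:12 27:9 30:8 32:6 35:6 35:7 38:9 38:7 39:6 41:9 42:6 42:7 44:7 45:8 46:4 48:6 49:6 50:10 52:7 54:10 56:7 58:8 58:7 59:18 59:35 59:39 59:42 60:21 60:24 60:13 60:21 60:39 60:4 61:10 61:27 61:27 61:43 63:42 64:38 66:41 66:40 69:41 73:42 73:40 75:38 76:42 77:38 78:38 79:42 79:42 80:42 82:42 84:40 86:42 87:39 90:40 91:38 92:44 94:38 96:41 97:42 97:41 99:43 99:41 101:44 102:38 103:43 103:41 107:40 108:40 109:44 111:39 113:41 115:39 117:41 117:42 118:39 120:41 122:45 122:36 122:38 125:39 125:39 127:42 128:41 131:41 132:40 134:42 135:41 136:37 137:43 138:40
-4 -19:52 -17:53 -17:54 -16:52 -14:55 -14:51 -13:53 -11:53 -10:50 -10:52 -7:52 -7:50 -5:54 12:5 13:5 14:8 15:5 15:6 17:9 18:6 19:7 21:9 21:9 25:6 25:6 27:10 29:6 30:4 31:9 31:9 32:7 35:6 36:4 37:4 38:7 39:7 39:5 40:12 43:4 45:8 45:6 47:11 48:7 52:9 53:5 53:5 55:7 57:5 57:5 59:36 59:7 59:43 59:33 59:6 60:25 60:7 60:21 60:12 61:39 61:12 62:45 63:51 63:41 65:38 66:42 67:42 67:47 
[... 1251 characters left out ...]
9:1 -88:1 -86:6 -84:2 -83:1 -81:1 -79:2 -77:5 -75:3 -74:5 -72:4 -70:3 -69:1 -67:7 -66:1 -64:6 -62:5 -60:4 -59:3 -54:55 -52:55 -50:56 -49:56 -47:59 -46:57 -44:59 -43:55 -41:53 -40:56 -38:52 -37:45 -36:4 -36:25 -35:8 -33:4 -31:8 -30:10 -28:3 -27:7 -25:9 -23:9 -22:12 -20:6 -19:10 -17:10 -16:7 -13:10 -12:5 -10:4 -9:8 -7:4 -5:6 -3:6 -2:6 -0:4 1:6 3:4 5:10 6:7 8:5 9:9 11:8 12:5 14:5 16:7 17:7 19:10 20:10 22:10 24:13 26:8 27:5 29:11 31:7 33:6 35:8 36:15 37:46 39:56 40:53 42:56 43:59 45:59 47:57 48:58 50:57 52:56 53:58 54:55 57:4 58:3 60:-0 61:5 63:2 65:2 67:1 69:3 70:1 72:7 73:4 76:2 77:2 79:7 81:4 82:3 84:-0 85:5 87:1 89:3 90:4 92:-1 93:4 95:5 96:3 98:1 100:-0 101:2 103:3 105:-0 106:3 108:-3 109:3
```

The bay position checks out in depth (front edge at x 60, sides at ±36). The arm wobbles a few mm after fast rows, so I descended before it had settled. I'll take the pack to free mat beside the dock, level it there with a soft grip and regrip it.

>>> drive_tool --pt "-0.004 0.02 0.01 0 0 0 1" --pt "-0.005 0.025 0 0 0 0 1" --pt "-0.005 0.025 0 0 0 0 1" --pt "-0.005 0.025 0 0 0 0 1" --pt "-0.004 0.022 0 0 0 0 1" --pt "-0.003 0.018 -0.01 0 0 0 1" --pt "0 0 -0.02 0 0 0 1" --pt "0 0 -0.02 0 0 0 1" --pt "0 0 -0.02 0 0 0 1" --pt "0 0 0 0 0 0 1" --pt "0 0 0 0 0 0 1" --pt "0 0 0 0 0 0 1" --force 40

```text
clock: 7.8
eef_pos: [0.6247, 0.0935, 0.0706]
ee_rot: [0.641, 0.767, 0.001, 0.0]
ft_force: [0.2, 0.1, -0.9]
opening: 0.0084
```

>>> drive_tool --pt "0 0 -0.006 0 0 0 1" --pt "0 0 -0.005 0 0 0 1" --pt "0 0 -0.003 0 0 0 1" --pt "0 0 -0.003 0 0 0 1" --pt "0 0 -0.003 0 0 0 1" --pt "0 0 -0.003 0 0 0 1" --pt "0 0 0 0 0 0 1" --pt "0 0 0 0 0 0 1" --force 20

```text
clock: 8.6
eef_pos: [0.6246, 0.0928, 0.0478]
ee_rot: [0.642, 0.767, 0.0, 0.0]
ft_force: [-2.1, -1.0, 7.4]
opening: 0.0087
```

>>> drive_tool --pt "0 0 -0.001 0 0 0 1" --pt "0 0 -0.001 0 0 0 1" --pt "0 0 0 0 0 0 1" --pt "0 0 0 0 0 0 0.6" --pt "0 0 0 0 0 0 0.5" --pt "0 0 0 0 0 0 0.4" --pt "0 0 0 0 0 0 0.4"

```text
clock: 9.3
eef_pos: [0.6242, 0.0928, 0.0445]
ee_rot: [0.642, 0.767, -0.0, -0.0]
ft_force: [0.2, 0.4, 0.3]
opening: 0.026
```

```bash
python3 - <<'E'
from h import *
a,d=snap('scene','s6'); b,e=snap('top','t6')
o=manip.get_obs(); print(o['eef_pos'],o['ee_rot'],o['ft_force'],o['opening'])
u=cv2.resize(a[155:225,270:350,::-1],(400,350),interpolation=cv2.INTER_CUBIC)
v=cv2.resize(b[120:190,165:245,::-1],(400,350),interpolation=cv2.INTER_CUBIC)
cv2.imwrite('pics/c6.png',np.hstack([v,u]))
E
```

```text
[0.62417086 0.0927904  0.04450941] [ 6.41622214e-01  7.67020790e-01 -1.47589123e-04 -1.39709139e-04] [ 0.27102561 -0.64318471  0.50915071] 0.025583372468236006
```

View pics/c6.png

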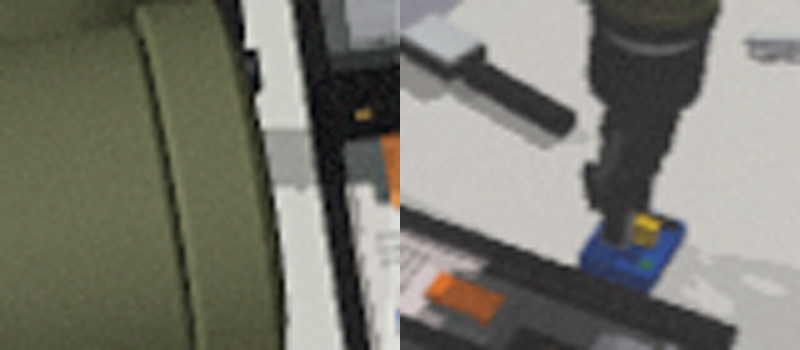

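The pack is flat on the mat (right half, 640,250), but the rib seems to stick out ahead of the fingers. I'll back off so the top camera can measure it.

>>> drive_tool --pt "0 0 0.02 0 0 0 0.3" --pt "0 0 0.03 0 0 0 0.2" --pt "0 0.01 0.02 0 0 0 0.2" --pt "0 0.03 0 0 0 0 0.2" --pt "0 0.035 0 0 0 0 0.2" --pt "0 0.035 0 0 0 0 0.2" --pt "0 0.03 0 0 0 0 0.2" --pt "0 0.02 0 0 0 0 0.2" --pt "0 0 0 0 0 0 0.2"

```text
clock: 10.3
eef_pos: [0.6232, 0.257, 0.1146]
ee_rot: [0.64, 0.769, 0.001, -0.001]
ft_force: [0.9, -0.0, -0.2]
opening: 0.0339
```

```bash
python3 - <<'E'
from h import *
a,d=snap('scene','s7'); b,e=snap('top','t7')
o=manip.get_obs(); print(o['eef_pos'],o['opening'])
P=cloud('top',e); rr=(P[...,0]>.57)&(P[...,0]<.68)&(P[...,1]>.04)&(P[...,1]<.145)
for lo,hi in((.012,.026),(.03,.045)):
    q=P[rr&(P[...,2]>lo)&(P[...,2]<hi)]; print(len(q),q.mean(0),cv2.minAreaRect((q[:,:2]*1000).astype(np.float32)))
vs,us=np.where(rr); print(us.min(),us.max(),vs.min(),vs.max())
cv2.imwrite('pics/c7.png',cv2.resize(b[110:190,170:270,::-1],(700,560),interpolation=cv2.INTER_CUBIC))
E
```

```text
[0.6243224  0.25187362 0.11441832] 0.03414026082319323
311 [0.62864529 0.09561927 0.01867443] ((629.8582153320312, 96.19930267333984), (55.01239013671875, 66.02227783203125), 10.268543243408203)
35 [0.6296895  0.09568956 0.03615078] ((630.3034057617188, 95.97085571289062), (30.971912384033203, 9.532953262329102), 7.136117935180664)
184 217 132 165
```

View pics/c7.png

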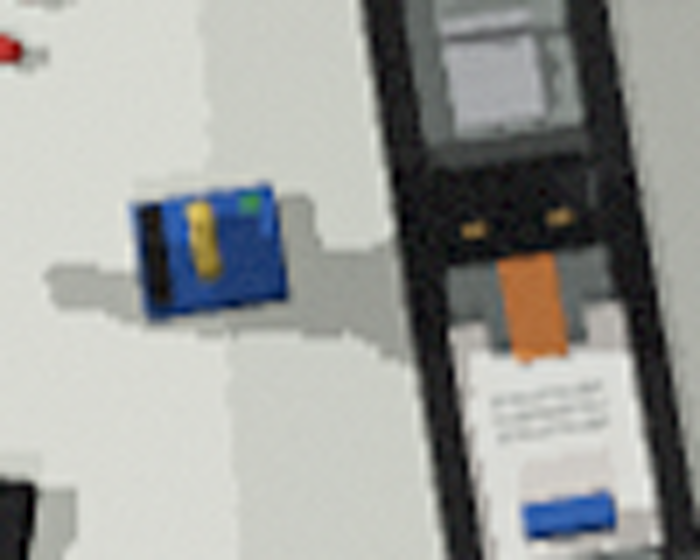

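The pack lies flat at about (208,252) in this crop, at camera position (629.9, 96.1) mm and yaw 10.3°. The rib was at jaw centre when the TCP was at (624.2, 92.8). So there is a sideways camera-to-TCP bias of about 2 mm, and the tilt shifted the pack along the rib as well. I'll regrip and move by the camera-measured difference.

>>> drive_tool --pt "0.001 -0.03 0 0 0 0 0.2" --pt "0.001 -0.035 0 0 0 0 0.2" --pt "0.001 -0.035 0 0 0 0 0.2" --pt "0.001 -0.033 0 0 0 0 0.2" --pt "0.0008 -0.0252 0 0 0 0 0.2" --pt "0 0 0 0 0 0 0.2" --pt "0 0 -0.02 0 0 0 0.2" --pt "0 0 -0.02 0 0 0 0.2" --pt "0 0 0 0 0 0 0.2" --pt "0 0 0 0 0 0 0.2"

```text
clock: 11.4
eef_pos: [0.6289, 0.0937, 0.0749]
ee_rot: [0.642, 0.767, -0.0, -0.0]
ft_force: [0.7, 0.0, -0.2]
opening: 0.034
```

>>> drive_tool --pt "0 0 -0.012 0 0 0 0.2" --pt "0 0 -0.012 0 0 0 0.2" --pt "0 0 -0.006 0 0 0 0.3" --pt "0 0 0 0 0 0 0.4" --pt "0 0 0 0 0 0 0.6" --pt "0 0 0 0 0 0 0.8" --pt "0 0 0 0 0 0 1" --pt "0 0 0 0 0 0 1" --pt "0 0 0 0 0 0 1" --force 60

```text
clock: 12.3
eef_pos: [0.6293, 0.0947, 0.0452]
ee_rot: [0.642, 0.767, 0.0, 0.0]
ft_force: [-0.1, 0.4, 1.6]
opening: 0.0082
```

>>> drive_tool --pt "0 0 0.02 0 0 0 1" --pt "0 0 0.03 0 0 0 1" --pt "0 0 0.03 0 0 0 1" --pt "0.003 -0.02 0 0 0 0 1" --pt "0.004 -0.03 0 0 0 0 1" --pt "0.004 -0.03 0 0 0 0 1" --pt "0.004 -0.03 0 0 0 0 1" --pt "0.003 -0.02 0 0 0 0 1" --pt "0.002 -0.0093 0 0 0 0 1" --pt "0 0 0 0 0 0 1" --pt "0 0 0 0 0 0 1" --pt "0 0 0 0 0 0 1"

```text
clock: 13.5
eef_pos: [0.649, -0.0425, 0.1248]
ee_rot: [0.641, 0.768, 0.0, -0.0]
ft_force: [0.1, 0.0, -1.2]
opening: 0.0082
```

>>> drive_tool --pt "0 0 0 0 0 0 1" --pt "0 0 0 0 0 0 1"

```text
clock: 13.7
eef_pos: [0.6491, -0.0436, 0.1248]
ee_rot: [0.641, 0.767, 0.0, -0.0]
ft_force: [0.0, -0.4, -0.8]
opening: 0.0086
```

>>> drive_tool --pt "0 -0.0005 -0.01 0 0 0 1" --pt "0 0 -0.01 0 0 0 1" --pt "0 0 0 0 0 0 1" --pt "0 0 0 0 0 0 1" --pt "0 0 0 0 0 0 1"

```text
clock: 14.2
eef_pos: [0.6492, -0.0452, 0.1048]
ee_rot: [0.642, 0.767, 0.0, 0.0]
ft_force: [0.4, -0.3, -2.4]
opening: 0.0082
```

```bash
python3 - <<'E'
from h import *
o=manip.get_obs(); print(o['eef_pos'],o['ft_force'],o['qvel'].round(3) if hasattr(o['qvel'],'round') else o['qvel'])
R=np.array([[.984,.179],[-.179,.984]])
def an(n):
    a=cv2.imread(f'pics/{n}.png')[:,:,::-1].astype(int);P=cloud('scene',np.load(f'pics/{n}.npy'))
    h=np.c_[((P[...,:2]-[.6204,-.0486])@R.T).reshape(-1,2),P[...,2].ravel()]*1000; r=a.reshape(-1,3)
    m=(r[:,2]>r[:,0]+35)&(r[:,2]>60)&(abs(h[:,0]-30)<50)&(abs(h[:,1])<45)&(h[:,2]>50)&(h[:,2]<130)
    h=h[m]; print(n,len(h),np.percentile(h,[1,5,50,95,99],axis=0).round(1).tolist())
snap('scene','s8'); an('s3'); an('s8')
E
```

```text
[ 0.64920585 -0.04522446  0.10480406] [ 0.44880523 -0.34741469 -2.37180021] [ 0.001 -0.006 -0.001 -0.004 -0.001 -0.001  0.002]
s3 197 [[3.1, -41.4, 90.3], [6.3, -39.7, 95.7], [35.0, -27.9, 106.4], [56.8, 7.5, 109.0], [58.4, 22.5, 109.4]]
s8 195 [[5.3, -36.5, 62.2], [6.9, -35.4, 65.5], [36.4, -22.6, 76.3], [57.4, 12.9, 79.4], [58.2, 22.0, 80.2]]
```

```bash
python3 - <<'E'
from h import *
R=np.array([[.984,.179],[-.179,.984]])
P=cloud('scene',np.load('pics/s0.npy'))
h=np.c_[((P[...,:2]-[.6204,-.0486])@R.T).reshape(-1,2),P[...,2].ravel()]*1000
m=(abs(h[:,0])<170)&(abs(h[:,1])<70)&(h[:,2]>50)&(h[:,2]<64)
q=h[m]; l=q[(abs(q[:,1])>37)]
print(np.percentile(l,[1,5,50,95,99],axis=0).round(1).tolist())
print(cv2.minAreaRect(l[:,:2].astype(np.float32)))
E
python3 - <<'E'
import sys; sys.path.insert(0,'.'); import os; os.chdir('.')
from h import *
R=np.array([[.984,.179],[-.179,.984]])
a=cv2.imread('pics/s8.png')[:,:,::-1].astype(int);P=cloud('scene',np.load('pics/s8.npy'))
h=np.c_[((P[...,:2]-[.6204,-.0486])@R.T).reshape(-1,2),P[...,2].ravel()]*1000
q=h[(abs(h[:,0]-30)<24)&(h[:,2]>50)&(h[:,2]<62)&(h[:,1]<-36)]; print('near lip y',np.percentile(q[:,1],[1,50,99]))
r=a.reshape(-1,3); b=h[(r[:,2]>r[:,0]+35)&(r[:,2]>60)&(abs(h[:,0]-30)<50)&(abs(h[:,1])<45)&(h[:,2]>76)&(h[:,2]<130)]
print('top face',np.percentile(b,[1,50,99],axis=0).round(1).tolist())
E
```

```text
[[-141.9, -58.5, 50.2], [-127.0, -57.2, 51.3], [7.6, -42.2, 54.0], [126.1, 51.6, 56.9], [136.1, 53.7, 57.8]]
((-3.0208282470703125, -2.3192367553710938), (116.55209350585938, 283.2701110839844), 89.63622283935547)
near lip y [-58.1325003  -49.79490792 -39.12097442]
top face [[5.4, -36.5, 76.0], [39.5, -18.4, 77.5], [58.2, 21.9, 80.3]]
```

Checked against the dock in the same camera, the pack is centred to within 1 mm. I'll descend slowly.

>>> drive_tool --pt "-0.0005 0.0007 -0.004 0 0 0 1" --pt "0 0 -0.005 0 0 0 1" --pt "0 0 -0.004 0 0 0 1" --pt "0 0 -0.003 0 0 0 1" --pt "0 0 -0.003 0 0 0 1" --pt "0 0 0 0 0 0 1"

```text
clock: 14.85
eef_pos: [0.6483, -0.0446, 0.0852]
ee_rot: [0.642, 0.767, -0.0, -0.0]
ft_force: [-0.4, -0.8, -1.9]
opening: 0.0085
```

>>> drive_tool --pt "0 0 -0.004 0 0 0 1" --pt "0 0 -0.004 0 0 0 1" --pt "0 0 -0.003 0 0 0 1" --pt "0 0 0 0 0 0 1"

```text
clock: 15.25
eef_pos: [0.6482, -0.0446, 0.0741]
ee_rot: [0.642, 0.767, -0.0, -0.0]
ft_force: [0.6, -1.1, -2.0]
opening: 0.0084
```

Now it's below deck level without contact. I'll carry on to the floor.

>>> drive_tool --pt "0 0 -0.005 0 0 0 1" --pt "0 0 -0.005 0 0 0 1" --pt "0 0 -0.005 0 0 0 1" --pt "0 0 -0.004 0 0 0 1" --pt "0 0 -0.003 0 0 0 1" --pt "0 0 0 0 0 0 1"

```text
clock: 15.85
eef_pos: [0.6483, -0.0445, 0.0522]
ee_rot: [0.642, 0.767, -0.0, -0.0]
ft_force: [0.2, 0.2, -1.9]
opening: 0.0087
```

>>> drive_tool --pt "0 0 -0.0015 0 0 0 1" --pt "0 0 -0.001 0 0 0 1" --pt "0 0 -0.001 0 0 0 1" --pt "0 0 0 0 0 0 1"

```text
clock: 16.25
eef_pos: [0.6486, -0.0446, 0.0493]
ee_rot: [0.642, 0.767, -0.0, 0.0]
ft_force: [0.7, -0.2, -1.1]
opening: 0.0084
```

>>> drive_tool --pt "0 0 -0.0008 0 0 0 1" --pt "0 0 0 0 0 0 1" --pt "0 0 0 0 0 0 0.6" --pt "0 0 0 0 0 0 0.5" --pt "0 0 0 0 0 0 0.45" --pt "0 0 0 0 0 0 0.45"

```text
clock: 16.85
eef_pos: [0.6486, -0.0446, 0.0484]
ee_rot: [0.642, 0.767, -0.0, 0.0]
ft_force: [-1.3, 0.1, 0.7]
opening: 0.0233
```

>>> drive_tool --pt "0 0 0.01 0 0 0 0.45" --pt "0 0 0.02 0 0 0 0.45" --pt "0 0 0.03 0 0 0 0.45" --pt "0 0 0.02 0 0 0 0.6" --pt "-0.01 -0.002 0 0 0 0 1" --pt "-0.03 -0.0055 0 0 0 0 1" --pt "-0.03 -0.0055 0 0 0 0 1" --pt "-0.03 -0.0055 0 0 0 0 1" --pt "-0.03 -0.0055 0 0 0 0 1" --pt "-0.03 -0.0055 0 0 0 0 1" --pt "-0.015 -0.003 0 0 0 0 1" --pt "0 0 0 0 0 0 1"

```text
clock: 18.05
eef_pos: [0.4705, -0.0778, 0.1284]
ee_rot: [0.642, 0.767, -0.001, -0.001]
ft_force: [-0.1, 0.1, -0.1]
opening: -0.0003
```

```bash
python3 - <<'E'
from h import *
o=manip.get_obs(); print(o['eef_pos'],o['ee_rot'],o['ft_force'],o['opening'])
b,e=snap('top','t9'); a,d=snap('scene','s9')
R=np.array([[.984,.179],[-.179,.984]])
P=cloud('top',e)
h=np.c_[((P[...,:2]-[.6204,-.0486])@R.T).reshape(-1,2),P[...,2].ravel()]*1000; r=b.reshape(-1,3).astype(int)
q=h[(r[:,2]>r[:,0]+40)&(abs(h[:,0]-30)<45)&(abs(h[:,1])<40)]; print(len(q),np.percentile(q,[2,50,98],axis=0).round(1).tolist() if len(q) else 0)
u=cv2.resize(a[160:240,240:340,::-1],(400,320),interpolation=cv2.INTER_CUBIC)
v=cv2.resize(b[100:180,205:305,::-1],(400,320),interpolation=cv2.INTER_CUBIC)
cv2.imwrite('pics/c9.png',np.hstack([v,u]))
E
```

```text
[ 0.47048383 -0.07784378  0.12840847] [ 0.64215992  0.76656945 -0.0011404  -0.00078069] [-0.07739658  0.10878571 -0.13557937] -0.0003436592413143972
0 0
```

View pics/c9.png

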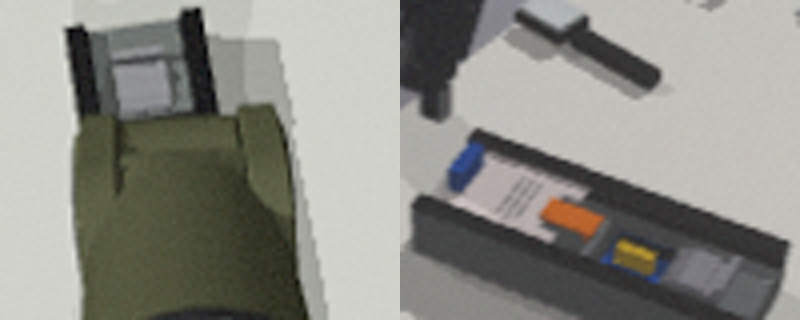

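The right half shows the blue pack with its yellow rib (635,255) sitting down in the bay. The cover is still back, with its fin at (465,165) and the closed fingers behind it. I'll lower behind the fin.

>>> drive_tool --pt "0 0.0005 -0.02 0 0 0 1" --pt "0 0 -0.015 0 0 0 1" --pt "0 0 -0.01 0 0 0 1" --pt "0 0 -0.004 0 0 0 1" --pt "0 0 0 0 0 0 1" --pt "0 0 0 0 0 0 1"

```text
clock: 18.75
eef_pos: [0.474, -0.0764, 0.0798]
ee_rot: [0.642, 0.767, 0.0, 0.0]
ft_force: [-0.8, -0.5, 0.4]
opening: -0.0004
```

```bash
python3 - <<'E'
from h import *
o=manip.get_obs(); print(o['eef_pos'],o['ft_force'])
a,d=snap('scene','s10')
cv2.imwrite('pics/c10.png',cv2.resize(a[145:235,225:345,::-1],(800,600),interpolation=cv2.INTER_CUBIC))
R=np.array([[.984,.179],[-.179,.984]])
P=cloud('scene',d); r=a.reshape(-1,3).astype(int)
h=np.c_[((P[...,:2]-[.6204,-.0486])@R.T).reshape(-1,2),P[...,2].ravel()]*1000
q=h[(r[:,0]>120)&(r[:,1]>90)&(r[:,2]<r[:,1]*.6)&(abs(h[:,0]-30)<40)&(abs(h[:,1])<30)];print('rib',len(q),np.percentile(q,[2,50,98],axis=0).round(1).tolist())
q=h[(r[:,2]>r[:,0]+40)&(abs(h[:,0]-30)<45)&(abs(h[:,1])<40)];print('blue',len(q),np.percentile(q,[2,50,98],axis=0).round(1).tolist())
E
```

```text
[ 0.47402112 -0.07644647  0.07978936] [-0.75123515 -0.53610456  0.41247583]
rib 31 [[-9.9, -7.8, 30.5], [25.7, -0.7, 39.4], [43.6, 8.3, 52.1]]
blue 15 [[5.2, -9.8, 17.5], [46.1, -4.8, 20.7], [52.6, 14.4, 24.1]]
```

View pics/c10.png

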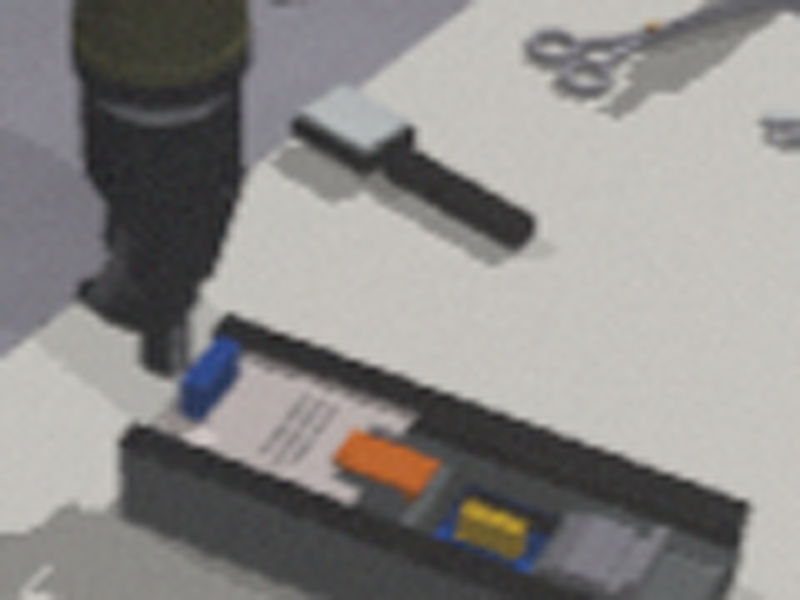

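The closed fingers are just behind the fin (165,355 against 210,380), and the pack lies flat in the bay (rib at 490,525). I'll push gently along the rails now.

>>> drive_tool --pt "0.002 0.0004 0 0 0 0 1" --pt "0.002 0.0004 0 0 0 0 1" --pt "0.002 0.0004 0 0 0 0 1" --pt "0.002 0.0004 0 0 0 0 1" --pt "0.002 0.0004 0 0 0 0 1" --pt "0.002 0.0004 0 0 0 0 1"

```text
clock: 19.4
eef_pos: [0.4853, -0.0742, 0.0794]
ee_rot: [0.642, 0.767, -0.0, -0.0]
ft_force: [-1.8, -0.4, 1.2]
opening: -0.0003
```

>>> drive_tool --pt "0.002 0.0004 0 0 0 0 1" --pt "0.003 0.0005 0 0 0 0 1" --pt "0.004 0.0007 0 0 0 0 1" --pt "0.004 0.0007 0 0 0 0 1" --pt "0.004 0.0007 0 0 0 0 1"

```text
clock: 19.9
eef_pos: [0.503, -0.071, 0.0795]
ee_rot: [0.642, 0.767, 0.0, -0.0]
ft_force: [-1.5, -0.4, 0.9]
opening: 0.0004
```

>>> drive_tool --pt "0.004 0.0007 0 0 0 0 1" --pt "0.004 0.0007 0 0 0 0 1" --pt "0.004 0.0007 0 0 0 0 1" --pt "0.004 0.0008 0 0 0 0 1" --pt "0.004 0.0007 0 0 0 0 1" --pt "0.004 0.0007 0 0 0 0 1" --pt "0.004 0.0007 0 0 0 0 1" --pt "0.004 0.0008 0 0 0 0 1" --pt "0.004 0.0007 0 0 0 0 1" --pt "0.002 0.0004 0 0 0 0 1"

```text
clock: 20.9
eef_pos: [0.5411, -0.0641, 0.0794]
ee_rot: [0.642, 0.767, 0.0, 0.0]
ft_force: [-2.1, 0.2, 1.9]
opening: -0.0002
```

>>> drive_tool --pt "0.002 0.0004 0 0 0 0 1" --pt "0.002 0.0004 0 0 0 0 1" --pt "0.002 0.0003 0 0 0 0 1"

```text
clock: 21.2
eef_pos: [0.5468, -0.0631, 0.0795]
ee_rot: [0.642, 0.767, 0.0, 0.0]
ft_force: [-0.2, 0.5, 0.3]
opening: -0.0001
```

>>> drive_tool --pt "0.002 0.0004 0 0 0 0 1" --pt "0.002 0.0004 0 0 0 0 1" --pt "0.002 0.0003 0 0 0 0 1"

```text
clock: 21.5
eef_pos: [0.5527, -0.062, 0.0795]
ee_rot: [0.642, 0.767, -0.0, -0.0]
ft_force: [-1.4, -0.1, 0.7]
opening: 0.0002
```

>>> drive_tool --pt "0.002 0.0004 0 0 0 0 1" --pt "0.002 0.0004 0 0 0 0 1" --pt "0.002 0.0003 0 0 0 0 1"

```text
clock: 21.8
eef_pos: [0.5571, -0.0614, 0.0794]
ee_rot: [0.642, 0.767, -0.001, -0.001]
ft_force: [-6.1, -1.4, 5.4]
opening: 0.0001
```

>>> drive_tool --pt "0.002 0.0004 0 0 0 0 1" --pt "0.002 0.0004 0 0 0 0 1" --pt "0.002 0.0003 0 0 0 0 1"

```text
clock: 22.1
eef_pos: [0.5625, -0.0604, 0.0794]
ee_rot: [0.642, 0.767, -0.002, -0.001]
ft_force: [-7.0, -1.0, 4.7]
opening: -0.0003
```

On the ramp now, at about 7 N. Carrying on carefully.

>>> drive_tool --pt "0.002 0.0004 0 0 0 0 1" --pt "0.002 0.0004 0 0 0 0 1" --pt "0.002 0.0003 0 0 0 0 1"

```text
clock: 22.4
eef_pos: [0.5693, -0.0591, 0.0794]
ee_rot: [0.642, 0.767, -0.001, -0.001]
ft_force: [-5.8, -1.0, 3.7]
opening: -0.0001
```

>>> drive_tool --pt "0.002 0.0004 0 0 0 0 1" --pt "0.002 0.0004 0 0 0 0 1" --pt "0.001 0.0001 0 0 0 0 1"

```text
clock: 22.7
eef_pos: [0.5744, -0.0581, 0.0794]
ee_rot: [0.642, 0.767, -0.001, -0.001]
ft_force: [-5.9, -1.1, 4.3]
opening: -0.0001
```

>>> drive_tool --pt "0.001 0.0002 0 0 0 0 1" --pt "0.001 0.0002 0 0 0 0 1" --pt "0.001 0.0002 0 0 0 0 1"

```text
clock: 23.0
eef_pos: [0.5773, -0.0576, 0.0794]
ee_rot: [0.642, 0.767, -0.001, -0.001]
ft_force: [-5.4, -1.5, 4.7]
opening: -0.0001
```

>>> drive_tool --pt "0.001 0.0002 0 0 0 0 1" --pt "0.001 0.0002 0 0 0 0 1"

```text
clock: 23.2
eef_pos: [0.5793, -0.0572, 0.0794]
ee_rot: [0.642, 0.767, -0.001, -0.001]
ft_force: [-4.8, -1.9, 4.5]
opening: 0.0
```

>>> drive_tool --pt "0.001 0.0002 0 0 0 0 1" --pt "0.001 0.0002 0 0 0 0 1"

```text
clock: 23.4
eef_pos: [0.5813, -0.0568, 0.0794]
ee_rot: [0.642, 0.767, -0.001, -0.001]
ft_force: [-5.1, -1.0, 3.7]
opening: -0.0001
```

>>> drive_tool --pt "0.001 0.0002 0 0 0 0 1" --pt "0.001 0.0002 0 0 0 0 1"

```text
clock: 23.6
eef_pos: [0.5834, -0.0564, 0.0794]
ee_rot: [0.642, 0.767, -0.001, -0.001]
ft_force: [-4.3, -1.3, 2.9]
opening: -0.0001
```

>>> drive_tool --pt "0.001 0.0002 0 0 0 0 1" --pt "0.001 0.0002 0 0 0 0 1"

```text
clock: 23.8
eef_pos: [0.5872, -0.0555, 0.0795]
ee_rot: [0.642, 0.767, 0.0, 0.0]
ft_force: [-0.5, -0.0, -0.1]
opening: 0.0004
```

>>> drive_tool --pt "0.001 0.0002 0 0 0 0 1"

```text
clock: 23.9
eef_pos: [0.5882, -0.0553, 0.0795]
ee_rot: [0.642, 0.767, 0.0, 0.0]
ft_force: [-1.4, -1.0, 1.5]
opening: -0.0
```

>>> drive_tool --pt "0.001 0.0002 0 0 0 0 1"

```text
clock: 24.0
eef_pos: [0.5883, -0.0553, 0.0795]
ee_rot: [0.642, 0.767, -0.0, -0.0]
ft_force: [-4.6, -0.3, 3.7]
opening: -0.0002
```

It clicked at about x 0.586, where the force fell from 5 N to 0.5 N. The position has now stalled with the force rising, so it is probably at the end stop. I'll confirm with 0.5 mm more, then back off.

>>> drive_tool --pt "0.0006 0.0001 0 0 0 0 1"

```text
clock: 24.1
eef_pos: [0.5883, -0.0553, 0.0794]
ee_rot: [0.642, 0.767, -0.001, -0.001]
ft_force: [-5.8, -0.4, 5.5]
opening: -0.0002
```

>>> drive_tool --pt "-0.003 -0.0005 0 0 0 0 1" --pt "-0.008 -0.0014 0 0 0 0 1" --pt "-0.01 -0.002 0.01 0 0 0 1" --pt "0 0 0.03 0 0 0 1" --pt "0 0 0.04 0 0 0 1" --pt "-0.005 0.04 0.02 0 0 0 1" --pt "-0.005 0.045 0 0 0 0 1" --pt "-0.005 0.045 0 0 0 0 1" --pt "-0.005 0.045 0 0 0 0 1" --pt "-0.005 0.045 0 0 0 0 1" --pt "-0.005 0.045 0 0 0 0 1" --pt "0 0.03 0 0 0 0 1"

```text
clock: 25.3
eef_pos: [0.5364, 0.2397, 0.1805]
ee_rot: [0.64, 0.768, 0.001, -0.0]
ft_force: [0.2, 0.1, -0.0]
opening: 0.0002
```

```bash
python3 - <<'E'
from h import *
o=manip.get_obs(); print(o['eef_pos'],o['ft_force'],o['clock'])
b,e=snap('top','t11'); a,d=snap('scene','s11')
R=np.array([[.984,.179],[-.179,.984]])
P=cloud('top',e)
h=np.c_[((P[...,:2]-[.6204,-.0486])@R.T).reshape(-1,2),P[...,2].ravel()]*1000; r=b.reshape(-1,3).astype(int)
q=h[(r[:,2]>r[:,0]+40)&(abs(h[:,0])<120)&(abs(h[:,1])<40)&(h[:,2]>60)]; print('fin',len(q),np.percentile(q,[2,50,98],axis=0).round(1).tolist())
q=h[(r[:,0]>r[:,2]+70)&(abs(h[:,0]-80)<60)&(abs(h[:,1])<20)]; q=q[np.argsort(q[:,0])]; print('tab',' '.join(f'{x:.0f}:{z:.0f}' for x,_,z in q))
u=cv2.resize(a[160:240,240:340,::-1],(400,320),interpolation=cv2.INTER_CUBIC)
v=cv2.resize(b[100:180,205:305,::-1],(400,320),interpolation=cv2.INTER_CUBIC)
cv2.imwrite('pics/c11.png',np.hstack([v,u]))
E
```

```text
[0.53638078 0.23966745 0.18050451] [ 0.15277303  0.07882455 -0.04112941] 25.3
fin 66 [[-23.3, -18.5, 67.0], [-17.1, -0.5, 73.9], [-9.4, 17.4, 78.2]]
tab 60:56 60:55 60:57 62:56 62:52 63:53 64:53 64:48 64:51 65:56 66:51 66:52 66:45 67:51 68:55 68:50 68:52 68:50 68:52 69:46 70:51 70:53 70:55 71:49 71:50 71:51 72:54 72:52 73:53 73:53 73:55 74:52 74:54 75:55 75:53 75:56 76:57 77:50 78:55 78:52 78:49 79:55 79:56 80:52 81:51 81:45 82:52 82:53 82:50 82:56 82:53 83:47 83:54 84:52 84:54 85:52 85:53 86:47 86:52 87:53 88:49 88:50 88:51 88:55 89:52 89:50 89:54 89:51 90:54 90:54 91:53 91:54 91:50 92:54 93:52 94:56 94:52 94:54 95:52 95:49 95:57 95:49 96:53 96:54 97:51 98:55 98:52 99:50 100:54 100:49 101:50 101:53 101:52 102:49 102:55 102:52 103:48 103:52 103:51 104:54 104:56 104:52 105:51 105:52
```

View pics/c11.png

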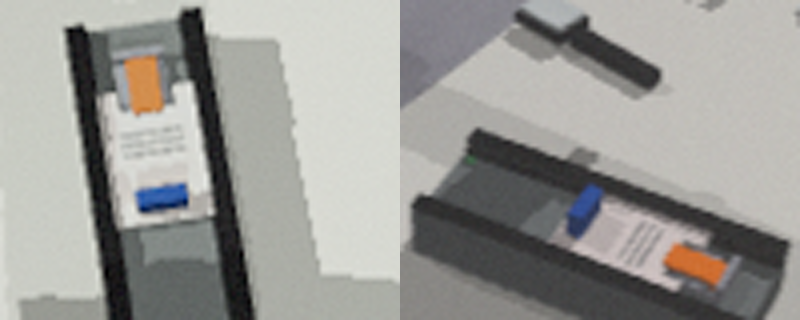

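The cover is over the bay: the fin is at dock x -17, so the cover is at about x 23. The tab (143,83 in the left half) lies flat at its rest height (about 52 mm) right up to the end stop. Handing in.

```bash
python3 -c "
from rig import manip; print(manip.job_done())"
```

```text
the job is handed in; nothing more can be done
None
```

The battery pack is flat in the bay and released, and the cover is slid home over it with its tab snapped behind the ledge. I handed the job in at about 25 s, with the arm clear of everything.

**First try failed:** I lowered the pack before the arm had settled. It caught near the deck edge at about 33 N wrist force and tilted in the grip, so I lifted it out. I levelled it on free mat beside the dock, regripped, and lowered it into the bay with no contact force.

**Closing the cover:** I pushed the fin gently. The force was about 2 N sliding and peaked at about 7–8 N on the ramp. It dropped from about 5 N to 0.5 N at the click. About 2 mm further on the cover stopped moving while the force rose to about 6 N.

**Last checks:**
- **Pack:** before closing, the depth reading showed it flat in the bay. The cover hides it now, so I could not look again.
- **Cover:** it sits at about dock x 23 mm, within the expected 20–50 mm. The orange tab lies level at its resting height, ending at the stop.
- **Other tools:** I never went near them on purpose, but I made no separate check that none had shifted.

No check disagreed, apart from camera offsets of 2–3 mm, which I corrected for.

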